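# Flip the cover onto the inspection bed

## Task

Turn the flat aluminium cover over without picking it up: with the fingertips, push it up against the front wall of the raised grey inspection bed, keep pushing so that the side nearest the robot tips up and the cover flips over the bed's edge and lies on the bed with its rimmed inside facing up. Then push it straight back until it sits flat and square against the rear fence. Never lift it clear of the bench and bed, and the other things on the bench stay where they are.

Things in the scene. Friction and masses are not known exactly. Their poses are not given: they have to be found in the camera images.
- cover: flat cast-aluminium cover, 100 (own x) by 130 (own y) mm, 0.15-0.3 kg, loose, on the robot's side of the bed: a 6 mm flange plate, flat outside; inside a 14 mm high rim, 88x114 mm outside, and low ribs. Origin: centre of the flange, mid-thickness. z points out of the flat outer face: up at the start (rim down, flange 14 to 20 mm above the bench, origin at 17 mm). Its +x side faces the bed.
- cover_edge_a (a point): middle of the cover's +x edge (the 130 mm edge nearer the bed at the start), mid-thickness of the flange, 50 mm from the cover's origin. Just after the flip this edge may still stand on the bench with the turned cover leaning over the bed's edge; pushing this edge forward and up then slides the cover on to the bed
- cover_edge_b (a point): middle of the cover's opposite (-x) edge (the 130 mm edge nearer the robot at the start; within about 0.2 rad of square to the bed). The flange overhangs the rim by 6 mm here: fingertips that press here towards the bed with about 10 N, tips near the bench, and then rise carry this edge up by grip of friction; pushing forward alone does not tip it until it stands steeper than about 40 degrees
- bed: inspection bed: grey raised steel plate fixed to the bench, 132 (x) by 220 (y) mm, flat top 26 mm above the bench. Origin: middle of its underside, on the bench; x points away from the robot, z up. Its upright front wall, 26 mm high, is at x = -0.070. Along the rear a steel fence stands 12 mm above the top, front face at x = +0.045. No side walls. Rigid.
- bed_front (a point): middle of the top edge of the bed's front wall, 26 mm above the bench; axes as the bed's
- bed_home (a point): on the bed's top surface: the point over which the middle of the cover lies when it is fully home against the fence and centred (50 mm in front of the fence, 65 mm behind the front wall); axes as the bed's. The turned cover's origin is then 3 mm above it. Sideways the cover need not be centred, up to 65 mm off is fine
- spring: bystander: brake return spring with hooked ends, 14x159x11 mm, lying beside the bed; origin at the centre of its underside
- tape_roll: bystander: roll of black tape lying flat, 70 mm across, 19 mm high; origin at the centre of its underside
- driver: bystander: pocket screwdriver with orange handle, 22x132x25 mm; origin at the centre of its underside
- tube: bystander: half-used white grease tube lying down, 47x140x31 mm; origin at the centre of its underside
- stone: bystander: small dark oil stone, 25x51x13 mm; origin at the centre of its underside
- pad: bystander: grey abrasive pad, 30x58x19 mm; origin at the centre of its underside
Not all that is in view belongs to the job. Several things have the shape of the cover; the one meant has the colours described above.

How it is judged:
By the outcome, as a careful person would: the job done as asked, in the order asked, and still so for the second after the job is handed in, with the robot touching nothing.
It also fails if it takes over 61 s, if anything falls off the work surface, if the arm or the gripper's body presses on something with over 40 N, if the wrist force passes 120 N, or if a joint passes its speed limit or range.

## Robot

A 7-joint arm with a two-finger parallel gripper is mounted at the origin on a cart in front of the work surface, level with it; the furniture and walls round the work are solid. World frame = base frame: x ahead of the robot, y to its left, z up, the work surface at z = 0. Lengths are in m, angles in rad, forces in N, time in s.
With the tool pointing down it reaches from about 0.425 to 1.025 m from the base axis. Payload 9.4 kg.
Tool frame: the origin (TCP) lies at the very end of the fingers, on their centre line; the grasp point (between the pads) lies 19 mm behind it; z points along the fingers, y is the direction in which the jaws open and shut (so a half turn about z gives the same grasp; the last joint's range is limited). The gripper opens to 85 mm and grips with 20 to 120 N. Pads are 22 mm wide; open, the fingers measure 114 mm over their backs; the gripper's body (76 mm by 85 mm) begins 54 mm behind the grasp point. The pads swing forward as they close: fully open they stand 13 mm farther back than shut.
Start: joints at [1.024, 0.599, -0.003, 1.599, 0.002, 0.943, -0.08], TCP at [0.328, -0.646, 0.231] pointing down, gripper open.
Joint ranges: [-2.57, 2.57], [-0.35, 1.97], [-1.29, 1.29], [0.11, 2.56], [-1.05, 4.19], [0.11, 1.86], [-2.63, 2.63]. Speed limits (rad/s): [2.22, 2.22, 3.01, 3.01, 3.14, 3.14, 3.14].

## Interface

Orientations are given as a unit quaternion [x, y, z, w].
In Python, from rig import sensors, viewer, ctrl gives the robot as it stands. The module is installed in compiled form; this text tells all that it offers.
- The arm moves only by the tool drive_tool, never from a script. Its argument "commands" is text: rows parted by semicolons, each of 4 numbers parted by spaces: the shift along the world's x, y, z in cm, then the turn about the world's z in rad. In form: dx dy dz twist; .... A call has 1 to 8 rows; each row is the pose to reach, as a shift and turn from the pose measured when the call began; what a row does not reach only later rows make up. A row lasts 1/8 s, in which the tool goes at most 62.5 mm and 10.7 degrees, less where a joint would pass 70% of its speed; a pose out of reach is approached as far as the arm can. A call with a gripper value outside its range is refused whole. "gripper" is the finger opening in cm, from 0 to 8.54, set as the call begins (left out, the last holds). The fingers move at their own pace and stop on an object; "squeeze" is the grip in N (left out, the last holds). Time passes only in rows, so rows that repeat a pose let the fingers close. It gives the time, the measured TCP pose, the force and the opening at its end, in the units of the state.
- sensors.read_state(): the state, without advancing time (a new reading comes with each control period).
- viewer.snapshot(name): name is "scene" or "top"; returns a dict with "pixels" (400x640x3 uint8, red, green, blue), "intrinsics" (3x3 intrinsics, pixels), "cam_to_world" (4x4, takes a point from camera to world coordinates). Camera axes: x right, y down, z forward; pixel columns grow to the right and rows downward; lengths in m; the calibration is good to about 2 mm. A picture is of the moment at which its call begins. There is no depth.
- ctrl.finish_job(): hands the job in, once; it reports no verdict.
The state is a dict: "clock": time; "joints": joint angles; "joint_velocities": joint speeds; "joint_efforts": joint torques, N m; "tool_pos": TCP position; "tool_rot": TCP orientation; "force": force on the tool from outside, world axes, zero at the start; "torque": the same for the moment, N m; "width": finger opening in m.
Only numpy, scipy, OpenCV 4.12 (cv2) and the standard library are available. Lean on these libraries where they do the work, as an engineer would, in place of code of your own. Each camera call takes 0.05 s, during which the arm holds its last target.

## Working session

There is one attempt and no reset: what is moved stays moved. The work goes in short steps, Python scripts to look and compute and a tool call to move; the robot and the scene stay as the last step left them, time stands still between calls to the robot, and variables do not carry over. Pictures are saved under pics/ and viewed, and the job is handed in when it is done.

Besides the shell and the picture viewer there is one more tool, called after ">>>" as a command line: name --argument value ..., lists and objects as JSON in quotes. drive_tool: Moves the arm, as the interface text tells. Its arguments: {"type":"object","properties":{"commands":{"type":"string"},"gripper":{"type":"number"},"squeeze":{"type":"number"}},"required":["commands"]}

```bash
mkdir -p pics; cat > h.py <<'E'
import numpy as np, cv2
from rig import sensors, viewer, ctrl
def snap(n,f):
    s=viewer.snapshot(n); im=np.array(s["pixels"])[:,:,::-1].copy(); cv2.imwrite("pics/"+f,im)
    np.savez("pics/"+f+".npz",K=s["intrinsics"],T=s["cam_to_world"]); return im,np.array(s["intrinsics"]),np.array(s["cam_to_world"])
def ray(uv,K,T,z):
    d=T[:3,:3]@np.linalg.inv(K)@np.array([uv[0],uv[1],1.]); o=T[:3,3]; return o+d*(z-o[2])/d[2]
def proj(p,K,T):
    q=T[:3,:3].T@(np.array(p)-T[:3,3]); q=K@q; return q[:2]/q[2]
def st():
    s=sensors.read_state()
    for k in("clock","tool_pos","tool_rot","force","width","joints"): print(k,np.round(s[k],4))
E
python3 - <<'E'
from h import *
for n in("scene","top"):
    im,K,T=snap(n,n+"0.png"); print(K,T)
st()
E
```

```text
[[490.34677743   0.         325.05836606]
 [  0.         490.34677743 195.8099722 ]
 [  0.           0.           1.        ]] [[-0.57500362 -0.54295202  0.61202447 -0.12677775]
 [-0.81796863  0.39729434 -0.41603429  0.50447862]
 [-0.0172672  -0.73983803 -0.6725634   0.76581523]
 [ 0.          0.          0.          1.        ]]
[[424.08485285   0.         318.09811796]
 [  0.         424.08485285 194.72817688]
 [  0.           0.           1.        ]] [[ 0.02260608 -0.98875752  0.14780913  0.37046809]
 [-0.99951325 -0.0255319  -0.01792701  0.04914084]
 [ 0.02149932 -0.14733192 -0.98885342  1.05578195]
 [ 0.          0.          0.          1.        ]]
clock 0.1
tool_pos [ 0.328  -0.6461  0.2305]
tool_rot [ 9.725e-01  2.328e-01 -2.000e-04 -7.000e-04]
force [-0.7242  0.5948 -0.1491]
width 0.0854
joints [ 1.0243  0.6001 -0.0025  1.6001  0.0018  0.9429 -0.0798]
```

View pics/scene0.png

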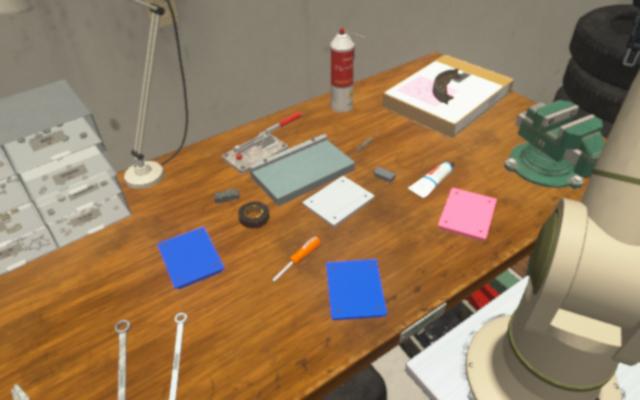

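View pics/top0.png

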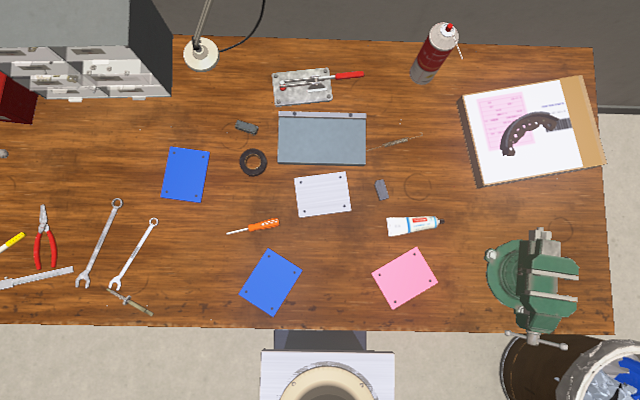

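The scene shows four cover-shaped plates. In the top view they are silver (323,194), blue (185,174), blue (270,282) and pink (405,278). Only the silver one is bare aluminium and lies just in front of the grey bed (322,140). I'll confirm it in an enlarged crop and measure it.

```bash
python3 - <<'E'
from h import *
im=cv2.imread("pics/top0.png"); d=np.load("pics/top0.png.npz"); K,T=d["K"],d["T"]
c=cv2.resize(im[95:250,220:420],None,fx=4,fy=4,interpolation=cv2.INTER_CUBIC)[:600,:800]; cv2.imwrite("pics/crop0.png",c)
hsv=cv2.cvtColor(im,cv2.COLOR_BGR2HSV)
m=((hsv[...,1]<40)&(hsv[...,2]>150)).astype(np.uint8); m[:, :285]=0;m[:,360:]=0;m[:165]=0;m[225:]=0
m=cv2.morphologyEx(m,cv2.MORPH_CLOSE,np.ones((5,5)))
cs=max(cv2.findContours(m,0,1)[0],key=cv2.contourArea)
w=np.array([ray(p[0],K,T,.02)[:2] for p in cs],np.float32)
r=cv2.minAreaRect(w);print("cover",r);print(cv2.boxPoints(r))
m=((hsv[...,0]>80)&(hsv[...,0]<115)&(hsv[...,1]>15)&(hsv[...,1]<90)).astype(np.uint8); m[:, :265]=0;m[:,380:]=0;m[:108]=0;m[168:]=0
m=cv2.morphologyEx(m,cv2.MORPH_OPEN,np.ones((3,3)))
cs=max(cv2.findContours(m,0,1)[0],key=cv2.contourArea)
w=np.array([ray(p[0],K,T,.026)[:2] for p in cs],np.float32)
r=cv2.minAreaRect(w);print("bed",r);print(cv2.boxPoints(r), cv2.boundingRect(cs))
E
```

```text
cover ((0.527369499206543, 0.02060476690530777), (0.10058598220348358, 0.13074786961078644), 9.039376258850098)
[[ 0.46743     0.07726511]
 [ 0.48797226 -0.05185896]
 [ 0.587309   -0.03605557]
 [ 0.56676674  0.0930685 ]]
bed ((0.660758912563324, 0.02452770620584488), (0.11944277584552765, 0.21709544956684113), 0.1876380443572998)
[[ 0.6006824   0.13287927]
 [ 0.60139334 -0.08421502]
 [ 0.72083545 -0.08382386]
 [ 0.7201245   0.13327043]] (278, 117, 88, 48)
```

View pics/crop0.png

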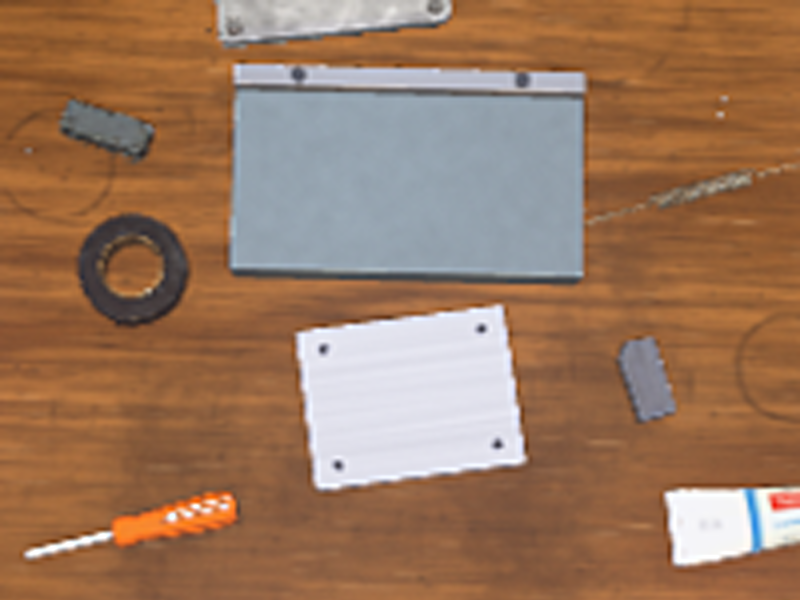

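The crop confirms the silver plate with four screw holes, lying in front of the bed. I measured its centre at (0.527, 0.021) with yaw about 0.16, and the bed's front edge at x≈0.60. I'll go high over the vise and line up behind the cover.

>>> drive_tool --commands "1 2 6 -0.1; 4 6 8 -0.2; 7 12 8 -0.3; 10 18 8 -0.4; 11 24 8 -0.47; 11 30 8 -0.47; 11 36 8 -0.47; 11 42 8 -0.47" --gripper 8.5

```text
clock: 1.1
tool_pos: [0.4377, -0.2239, 0.3104]
tool_rot: [1.0, 0.0, -0.0, -0.001]
force: [1.8, 0.2, 0.0]
width: 0.0847
```

>>> drive_tool --commands "0 6 0 0; 0 12 -3 0; 0 18 -8 0; 0 24.3 -13 0; 0 24.3 -18 0; 0 24.3 -23 0; 0 24.3 -26 0; 0 24.3 -27 0"

```text
clock: 2.1
tool_pos: [0.4367, 0.0192, 0.0385]
tool_rot: [1.0, 0.0, -0.002, -0.0]
force: [0.1, -0.3, 0.5]
width: 0.0854
```

```bash
python3 - <<'E'
from h import *
im,K,T=snap("scene","s1.png")
cv2.imwrite("pics/s1c.png",cv2.resize(im[120:320,220:460],None,fx=3,fy=3))
st()
E
```

```text
clock 2.15
tool_pos [0.437  0.0191 0.0387]
tool_rot [ 1.0e+00  2.0e-04 -1.6e-03 -5.0e-04]
force [ 0.1287  0.6475 -0.212 ]
width 0.0852
joints [-0.1553  0.6339 -0.0246  2.3898  0.1077  0.1216 -1.8524]
```

View pics/s1c.png

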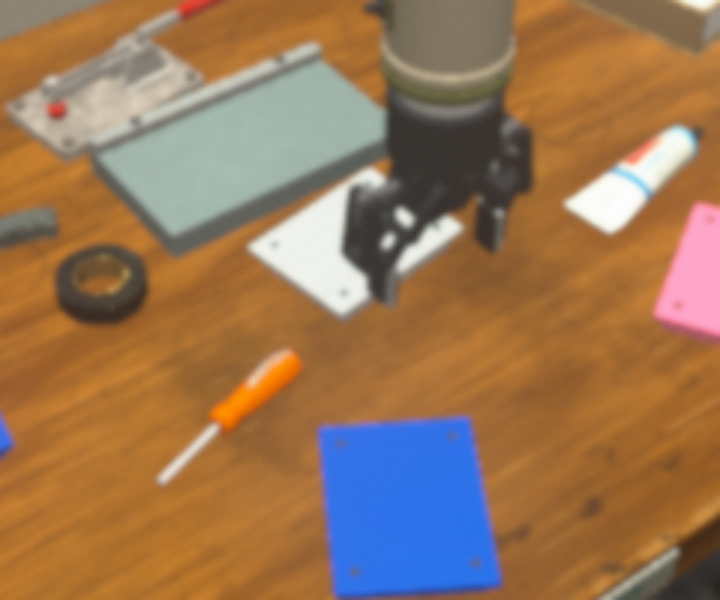

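>>> drive_tool --commands "0.5 0 -2 0; 0.5 0 -3 0; 0.5 0 -3.5 0; 0.5 0 -4 0; 0.5 0 -4.3 0; 0.5 0 -4.3 0"

```text
clock: 2.9
tool_pos: [0.4467, 0.0187, 0.0012]
tool_rot: [1.0, -0.002, -0.006, -0.0]
force: [0.2, 0.5, 0.3]
width: 0.0851
```

>>> drive_tool --commands "0.3 0 -0.3 0; 0.5 0 -0.6 0; 0.5 0 -0.8 0; 0.5 0 -0.8 0"

```text
clock: 3.4
tool_pos: [0.4526, 0.0187, -0.0059]
tool_rot: [1.0, -0.002, -0.007, -0.0]
force: [0.7, -0.2, 0.0]
width: 0.0852
```

```bash
python3 - <<'E'
from h import *
im,K,T=snap("scene","s2.png")
cv2.imwrite("pics/s2c.png",cv2.resize(im[150:250,290:430],None,fx=5,fy=5))
st()
E
```

```text
clock 3.45
tool_pos [ 0.4525  0.0186 -0.0058]
tool_rot [ 1.0e+00 -1.8e-03 -7.1e-03 -2.0e-04]
force [-0.6183  0.2475 -0.2351]
width 0.0847
joints [-0.0769  0.736  -0.127   2.3558  0.8828  0.1065 -2.6268]
```

View pics/s2c.png

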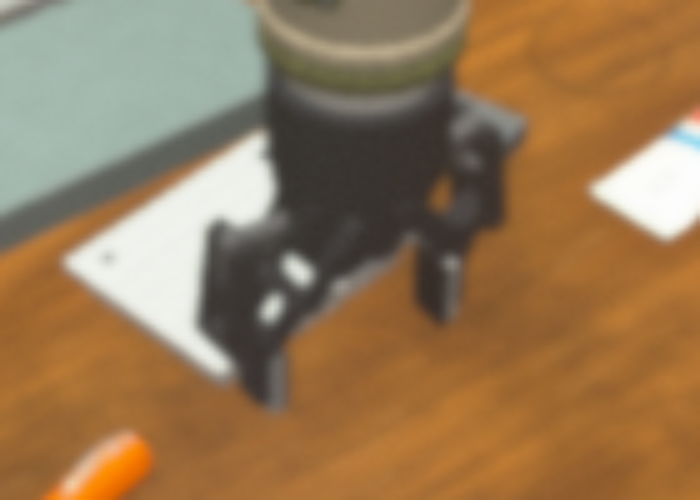

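Joints 6 and 7 are close to their limits here because the arm is near its minimum reach. Going forward should ease that, so I'll start pushing gently and watch the joints.

>>> drive_tool --commands "0.3 0 0 0; 0.7 0 0 0; 1.1 0 -0.1 0; 1.5 0 -0.1 0"

```text
clock: 3.95
tool_pos: [0.4672, 0.0188, -0.0069]
tool_rot: [1.0, -0.002, -0.007, -0.0]
force: [-2.4, 1.5, 1.7]
width: 0.0849
```

```bash
python3 - <<'E'
from h import *
st()
E
```

```text
clock 3.95
tool_pos [ 0.4672  0.0188 -0.0069]
tool_rot [ 1.0e+00 -1.6e-03 -7.5e-03 -3.0e-04]
force [-2.3833  1.5018  1.7277]
width 0.0849
joints [-0.0335  0.7425 -0.1825  2.3195  0.8657  0.1577 -2.6039]
```

>>> drive_tool --commands "0.5 0 -0.1 0; 1 0 -0.1 0; 1.4 0 -0.1 0; 1.8 0 -0.1 0; 2.1 0 -0.1 0; 2.3 0 -0.1 0"

```text
clock: 4.7
tool_pos: [0.4903, 0.0185, -0.0079]
tool_rot: [1.0, -0.002, -0.008, -0.0]
force: [-2.3, 0.4, 0.5]
width: 0.0849
```

```bash
python3 - <<'E'
from h import *
st()
im,K,T=snap("top","t3.png")
cv2.imwrite("pics/t3c.png",cv2.resize(im[95:245,220:420],None,fx=4,fy=4))
im,K,T=snap("scene","s3.png")
cv2.imwrite("pics/s3c.png",cv2.resize(im[120:260,240:430],None,fx=4,fy=4))
E
```

```text
clock 4.7
tool_pos [ 0.4903  0.0185 -0.0079]
tool_rot [ 1.0e+00 -1.9e-03 -7.6e-03 -1.0e-04]
force [-2.2825  0.3781  0.5284]
width 0.0849
joints [ 0.0207  0.7547 -0.2504  2.2639  0.8354  0.2271 -2.5631]
```

View pics/t3c.png

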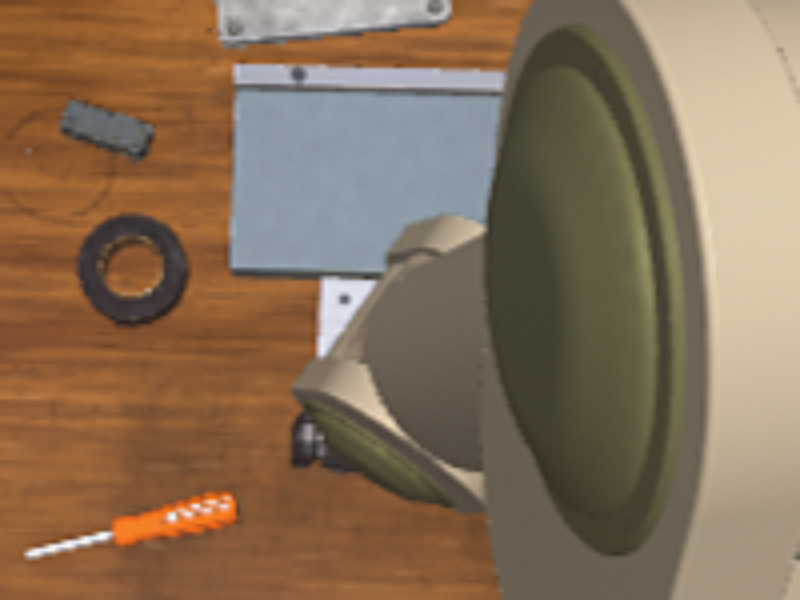

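View pics/s3c.png

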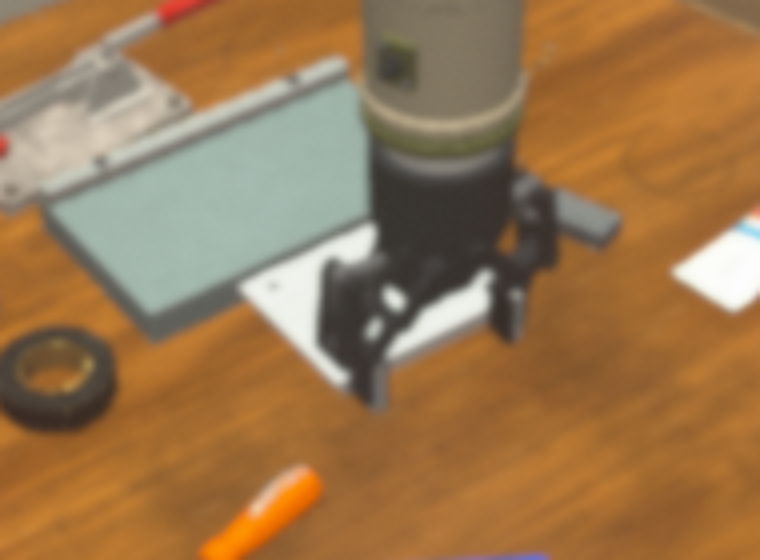

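The cover is square and nearly at the wall, with both fingers behind its edge. I'll press in to find the contact force.

>>> drive_tool --commands "0.15 0 0 0; 0.3 0 0 0; 0.45 0 0 0"

```text
clock: 5.18
tool_pos: [0.4928, 0.0183, -0.008]
tool_rot: [1.0, -0.001, -0.009, 0.0]
force: [-10.8, 0.8, 7.4]
width: 0.0847
```

>>> drive_tool --commands "0.3 0 0 0; 0.3 0 0.4 0; 0.3 0 0.8 0; 0.32 0 1.2 0; 0.35 0 1.6 0; 0.4 0 2 0"

```text
clock: 5.92
tool_pos: [0.4941, 0.0178, 0.0117]
tool_rot: [1.0, -0.001, -0.011, 0.001]
force: [-7.3, 0.1, -0.2]
width: 0.0848
```

```bash
python3 - <<'E'
from h import *
st()
im,K,T=snap("scene","s4.png")
cv2.imwrite("pics/s4c.png",cv2.resize(im[120:260,240:430],None,fx=4,fy=4))
E
```

```text
clock 5.925
tool_pos [0.4941 0.0178 0.0117]
tool_rot [ 0.9999 -0.001  -0.0112  0.001 ]
force [-7.2669  0.1384 -0.2197]
width 0.0848
joints [ 0.0796  0.7268 -0.3335  2.2421  0.7832  0.3107 -2.5101]
```

View pics/s4c.png

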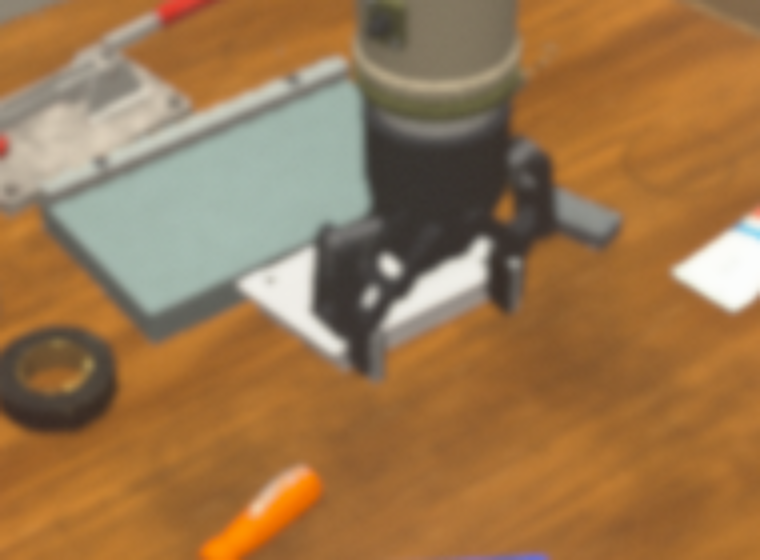

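```bash
cat >> h.py <<'E'
def rayx(uv,K,T,x):
    d=T[:3,:3]@np.linalg.inv(K)@np.array([uv[0],uv[1],1.]); o=T[:3,3]; return o+d*(x-o[0])/d[0]
E
python3 - <<'E'
from h import *
for f in("s3","s4"):
    d=np.load(f"pics/{f}.png.npz");K,T=d["K"],d["T"]
    for z in (0,.006,.014,.02,.03): print(f,z,proj([.502,.0835,z],K,T))
    im=cv2.imread(f"pics/{f}.png"); cv2.imwrite(f"pics/{f}d.png",cv2.resize(im[190:240,300:380],None,fx=10,fy=10,interpolation=cv2.INTER_CUBIC))
E
```

```text
s3 0 [323.24358509 222.23357124]
s3 0.006 [323.18931318 220.30075352]
s3 0.014 [323.11631124 217.70089173]
s3 0.02 [323.06107415 215.73370035]
s3 0.03 [322.96807317 212.42160105]
s4 0 [323.24358509 222.23357124]
s4 0.006 [323.18931318 220.30075352]
s4 0.014 [323.11631124 217.70089173]
s4 0.02 [323.06107415 215.73370035]
s4 0.03 [322.96807317 212.42160105]
```

View pics/s3d.png

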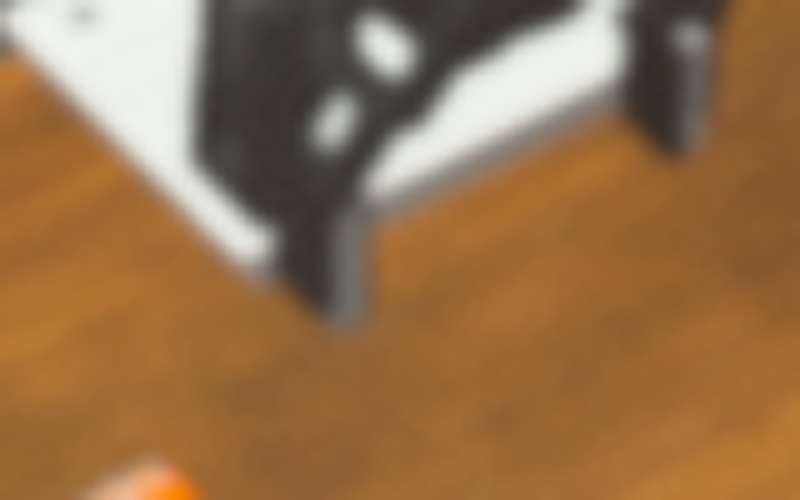

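View pics/s4d.png

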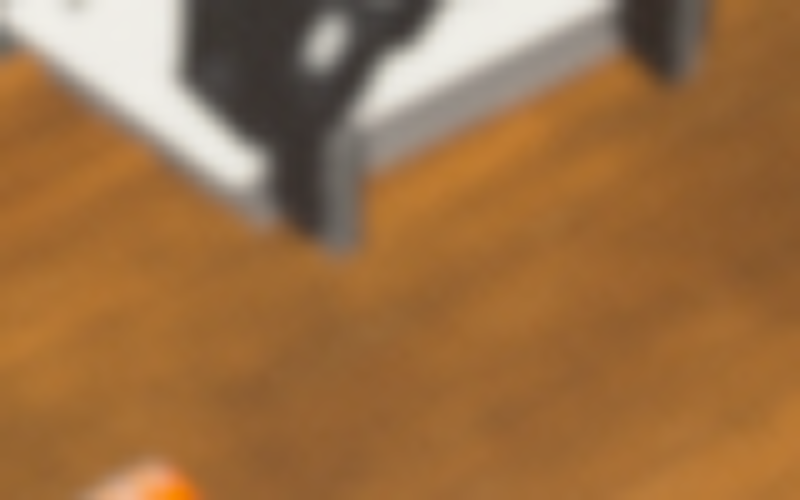

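The edge has risen with the fingers by about 18 mm (crop rows 205→140), so friction is holding. I'll carry on along the arc.

>>> drive_tool --commands "0.35 0 0.2 0; 0.5 0 0.6 0; 0.65 0 1.1 0; 0.8 0 1.5 0; 1.0 0 1.95 0; 1.2 0 2.3 0; 1.4 0 2.7 0; 1.65 0 3.0 0"

```text
clock: 6.98
tool_pos: [0.5039, 0.0174, 0.0414]
tool_rot: [1.0, 0.0, -0.016, 0.003]
force: [-22.6, 2.5, 9.1]
width: 0.0851
```

```bash
python3 - <<'E'
from h import *
st()
im,K,T=snap("scene","s5.png")
cv2.imwrite("pics/s5c.png",cv2.resize(im[120:240,270:420],None,fx=5,fy=5,interpolation=cv2.INTER_CUBIC))
E
```

```text
clock 6.975
tool_pos [0.5039 0.0174 0.0414]
tool_rot [ 9.999e-01  1.000e-04 -1.650e-02  2.500e-03]
force [-22.5758   2.5115   9.051 ]
width 0.0851
joints [ 0.152   0.6911 -0.4348  2.1985  0.7017  0.4265 -2.4275]
```

View pics/s5c.png

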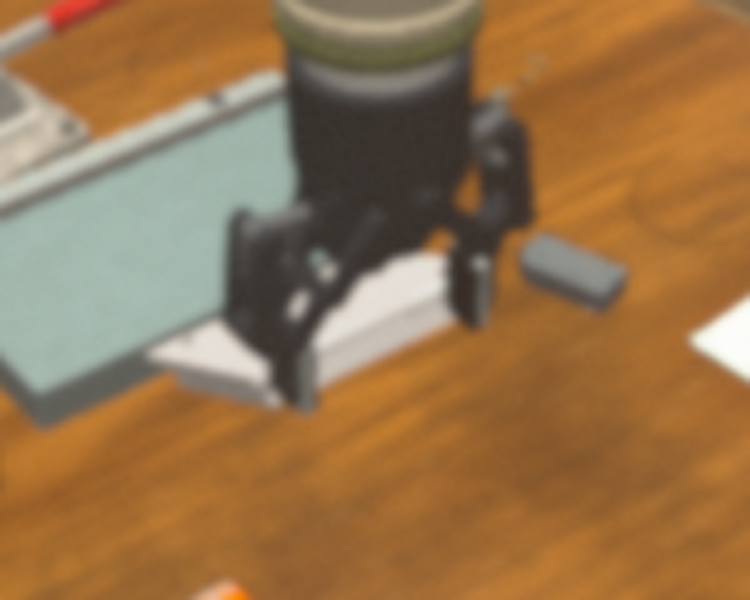

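Now about 30° of tilt and still gripped. Continuing along the arc.

>>> drive_tool --commands "0.45 0 0.3 0; 0.75 0 0.7 0; 1.1 0 1.05 0; 1.5 0 1.4 0; 1.9 0 1.75 0; 2.35 0 2.05 0; 2.8 0 2.3 0; 3.3 0 2.5 0"

```text
clock: 8.02
tool_pos: [0.5378, 0.0175, 0.067]
tool_rot: [1.0, 0.0, -0.016, 0.002]
force: [-1.6, -0.1, 1.4]
width: 0.0847
```

```bash
python3 - <<'E'
from h import *
st()
im,K,T=snap("scene","s6.png")
cv2.imwrite("pics/s6c.png",cv2.resize(im[110:230,270:420],None,fx=5,fy=5,interpolation=cv2.INTER_CUBIC))
E
```

```text
clock 8.025
tool_pos [0.5378 0.0175 0.067 ]
tool_rot [ 0.9999  0.     -0.016   0.0025]
force [-1.6431 -0.0919  1.409 ]
width 0.0847
joints [ 0.2064  0.6799 -0.5066  2.1091  0.6311  0.5402 -2.3418]
```

View pics/s6c.png

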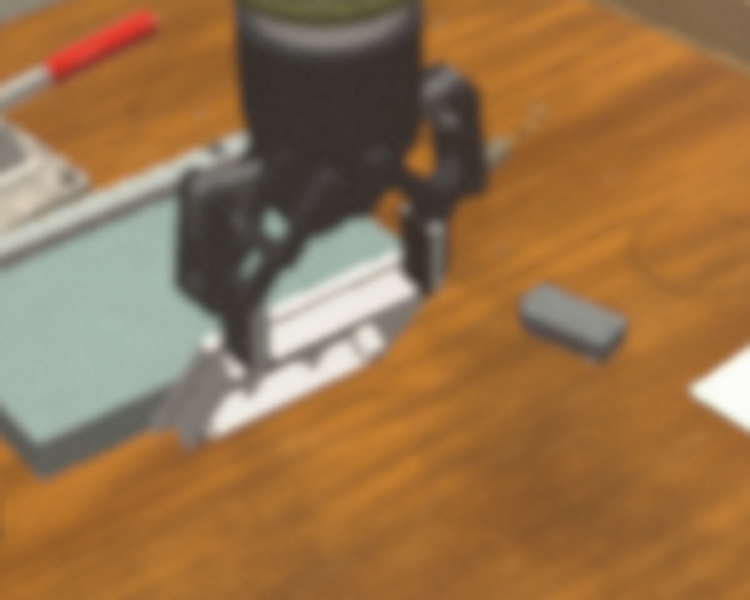

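The cover is about 60° up with its inside facing the robot, and the tips are under the flange. Next I'll push forward.

>>> drive_tool --commands "0.6 0 0.2 0; 1.1 0 0.4 0; 1.6 0 0.5 0; 2.1 0 0.6 0; 2.6 0 0.6 0; 3.1 0 0.6 0; 3.6 0 0.6 0; 4 0 0.6 0"

```text
clock: 9.07
tool_pos: [0.5822, 0.0178, 0.0802]
tool_rot: [1.0, -0.0, -0.011, 0.004]
force: [-13.7, -8.7, 80.4]
width: 0.085
```

```bash
python3 - <<'E'
from h import *
st()
im,K,T=snap("scene","s7.png")
cv2.imwrite("pics/s7c.png",cv2.resize(im[100:220,250:400],None,fx=5,fy=5,interpolation=cv2.INTER_CUBIC))
E
```

```text
clock 9.075
tool_pos [0.5822 0.0178 0.0802]
tool_rot [ 9.999e-01 -1.000e-04 -1.080e-02  3.600e-03]
force [-13.6633  -8.6884  80.4273]
width 0.085
joints [ 0.2252  0.6958 -0.5344  2.0081  0.6001  0.6219 -2.2875]
```

View pics/s7c.png

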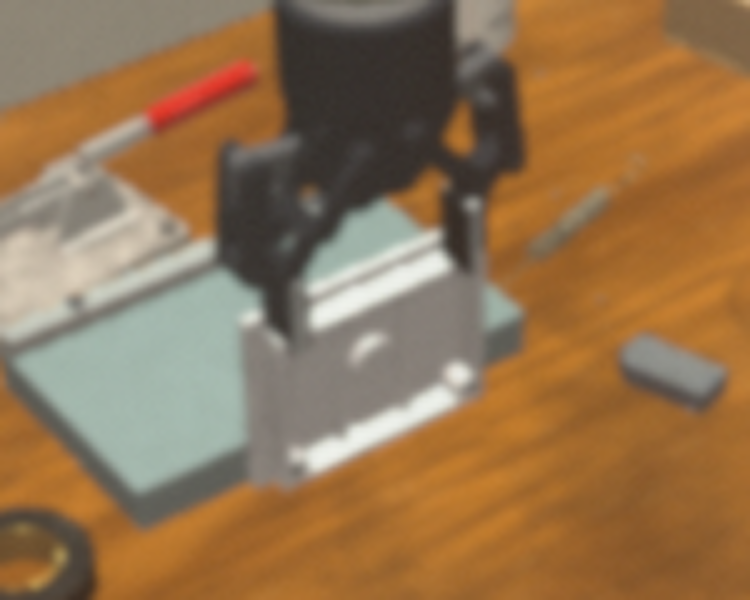

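The cover stands upright and the tips are pressing down on the rim's top, with 80 N vertical. I'll raise slightly to unload, then push forward on the flange strip.

>>> drive_tool --commands "0 0 0.2 0; 0.3 0 0.3 0; 0.7 0 0.3 0"

```text
clock: 9.5
tool_pos: [0.5905, 0.0177, 0.0828]
tool_rot: [1.0, -0.0, -0.01, 0.003]
force: [-0.4, -0.7, 0.8]
width: 0.085
```

>>> drive_tool --commands "0.5 0 0 0; 1.0 0 0 0; 1.5 0 0 0; 2 0 0 0; 2.5 0 -0.1 0"

```text
clock: 10.12
tool_pos: [0.6157, 0.0177, 0.0812]
tool_rot: [1.0, -0.0, -0.011, 0.003]
force: [-0.1, -0.0, 1.0]
width: 0.0849
```

```bash
python3 - <<'E'
from h import *
st()
im,K,T=snap("scene","s8.png")
cv2.imwrite("pics/s8c.png",cv2.resize(im[100:220,250:400],None,fx=5,fy=5,interpolation=cv2.INTER_CUBIC))
E
```

```text
clock 10.125
tool_pos [0.6157 0.0177 0.0812]
tool_rot [ 9.999e-01 -3.000e-04 -1.070e-02  3.300e-03]
force [-0.065  -0.049   1.0359]
width 0.0849
joints [ 0.2297  0.7244 -0.5427  1.9295  0.5845  0.6738 -2.2512]
```

View pics/s8c.png

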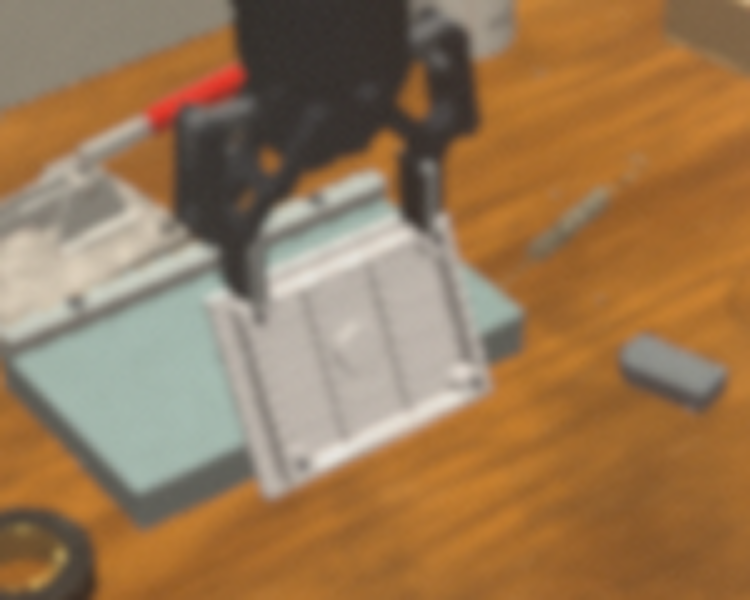

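>>> drive_tool --commands "0.4 0 -0.1 0; 0.9 0 -0.3 0; 1.4 0 -0.6 0; 1.9 0 -1.0 0; 2.3 0 -1.5 0; 2.7 0 -2.0 0; 2.7 0 -2.0 0"

```text
clock: 11.05
tool_pos: [0.6432, 0.0176, 0.0605]
tool_rot: [1.0, -0.0, -0.011, 0.003]
force: [0.2, -0.8, 0.7]
width: 0.0851
```

```bash
python3 - <<'E'
from h import *
st()
im,K,T=snap("scene","s9.png")
cv2.imwrite("pics/s9c.png",cv2.resize(im[100:220,250:400],None,fx=5,fy=5,interpolation=cv2.INTER_CUBIC))
E
```

```text
clock 11.05
tool_pos [0.6432 0.0176 0.0605]
tool_rot [ 9.999e-01 -4.000e-04 -1.090e-02  3.200e-03]
force [ 0.1642 -0.7869  0.7355]
width 0.0851
joints [ 0.2172  0.7749 -0.5272  1.8735  0.5979  0.6808 -2.2438]
```

View pics/s9c.png

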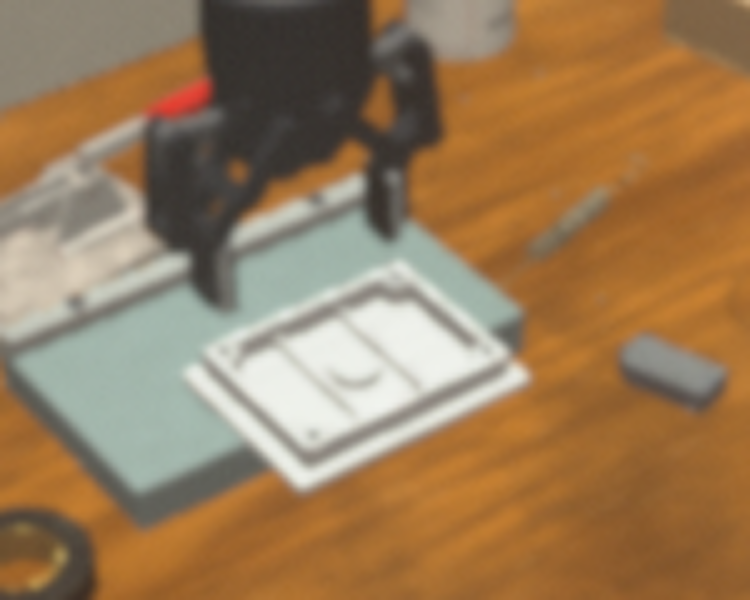

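```bash
python3 - <<'E'
from h import *
d=np.load("pics/s9.png.npz");K,T=d["K"],d["T"]
for uv in((310.4,198),(356,176),(287.6,174.4),(330,152.4)):
    print(uv,[np.round(ray(uv,K,T,z)[:2],3) for z in(0,.006,.026,.032)])
for p in((.602,.134,.026),(.602,-.086,.026)): print(proj(p,K,T))
E
```

```text
(310.4, 198) [array([0.584, 0.062]), array([0.578, 0.066]), array([0.56 , 0.077]), array([0.554, 0.081])]
(356, 176) [array([ 0.584, -0.071]), array([ 0.579, -0.066]), array([ 0.56 , -0.051]), array([ 0.555, -0.047])]
(287.6, 174.4) [array([0.688, 0.06 ]), array([0.681, 0.063]), array([0.66 , 0.075]), array([0.654, 0.079])]
(330, 152.4) [array([ 0.698, -0.075]), array([ 0.692, -0.07 ]), array([ 0.67 , -0.055]), array([ 0.664, -0.051])]
[278.94414943 197.80356548]
[356.68997658 161.61211663]
```

The cover now lies rim up on the bed, with edge a overhanging the front wall at x≈0.557 and the far edge at ≈0.657. I'll go back over it, drop behind it, and push on its near rim and edge.

>>> drive_tool --commands "-3 0 0.8 0; -6 0 0.8 0; -9 0 0.8 0; -11.5 0 0.5 0; -11.5 0 -1.5 0; -11.5 0 -3 0; -11.5 0 -3.6 0; -11.5 0 -3.6 0"

```text
clock: 12.1
tool_pos: [0.5282, 0.0179, 0.0244]
tool_rot: [1.0, -0.0, -0.011, 0.003]
force: [0.4, -0.2, 0.4]
width: 0.085
```

```bash
python3 - <<'E'
from h import *
st()
im,K,T=snap("scene","s10.png")
cv2.imwrite("pics/s10c.png",cv2.resize(im[110:230,250:400],None,fx=5,fy=5,interpolation=cv2.INTER_CUBIC))
E
```

```text
clock 12.1
tool_pos [0.5282 0.0179 0.0244]
tool_rot [ 9.999e-01 -2.000e-04 -1.120e-02  3.300e-03]
force [ 0.4044 -0.1926  0.4291]
width 0.085
joints [ 0.1372  0.7302 -0.4117  2.1578  0.7256  0.4178 -2.4362]
```

View pics/s10c.png

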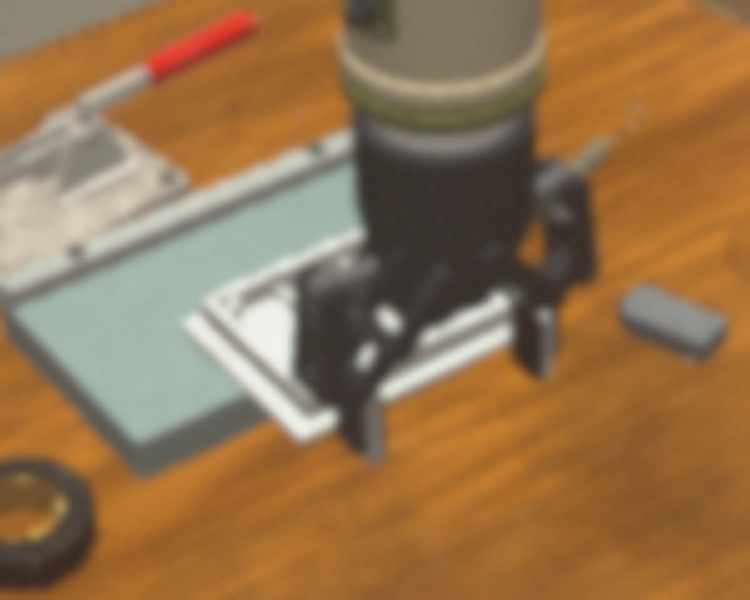

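>>> drive_tool --commands "1 0 0 0; 2 0 0 0; 2.8 0 0 0; 3.6 0 0 0; 4.3 0 0 0; 5 0 0 0; 5.7 0 0 0; 6.4 0 0 0"

```text
clock: 13.15
tool_pos: [0.5929, 0.0178, 0.0247]
tool_rot: [1.0, -0.0, -0.011, 0.003]
force: [-2.9, 0.8, 0.9]
width: 0.085
```

```bash
python3 - <<'E'
from h import *
st()
im,K,T=snap("scene","s11.png")
cv2.imwrite("pics/s11c.png",cv2.resize(im[110:230,250:400],None,fx=5,fy=5,interpolation=cv2.INTER_CUBIC))
E
```

```text
clock 13.15
tool_pos [0.5929 0.0178 0.0247]
tool_rot [ 9.999e-01 -3.000e-04 -1.080e-02  3.200e-03]
force [-2.8919  0.7926  0.9391]
width 0.085
joints [ 0.1797  0.7789 -0.4672  2.0068  0.6728  0.5373 -2.3441]
```

View pics/s11c.png

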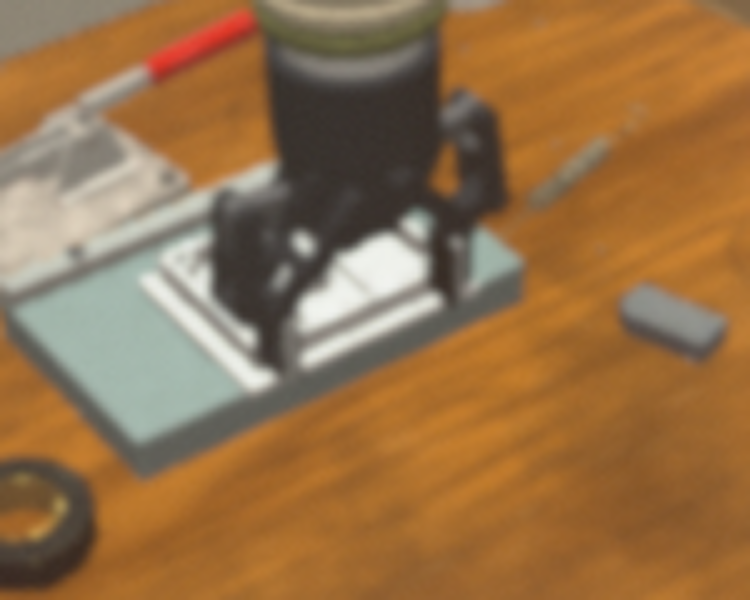

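The cover is fully on the bed and square, with about 2 cm to go to the fence. Pushing on slowly.

>>> drive_tool --commands "0.4 0 0 0; 0.8 0 0 0; 1.2 0 0 0; 1.5 0 0 0; 1.8 0 0 0; 2 0 0 0; 2.2 0 0 0; 2.3 0 0 0"

```text
clock: 14.2
tool_pos: [0.6139, 0.0178, 0.0246]
tool_rot: [1.0, -0.0, -0.013, 0.004]
force: [-15.1, 1.0, 10.1]
width: 0.0851
```

15 N at x=0.614 means the cover is at the fence. I'll back off, rise and check.

>>> drive_tool --commands "-0.5 0 0 0; -2 0 0 0; -4 0 0.5 0; -6 0 3 0; -8 0 7 0; -10 -5 12 0; -10 -11 15 0; -10 -17 17 0"

```text
clock: 15.2
tool_pos: [0.5139, -0.1391, 0.191]
tool_rot: [1.0, 0.001, -0.012, 0.004]
force: [0.8, 0.2, -0.4]
width: 0.0851
```

>>> drive_tool --commands "0 -6 2 0; 0 -12 2 0; 0 -12 2 0"

```text
clock: 15.58
tool_pos: [0.5123, -0.265, 0.2105]
tool_rot: [1.0, -0.004, -0.012, 0.005]
force: [-0.6, 0.7, 0.5]
width: 0.0852
```

```bash
python3 - <<'E'
from h import *
st()
im,K,T=snap("scene","s12.png")
cv2.imwrite("pics/s12c.png",cv2.resize(im[110:230,230:390],None,fx=5,fy=5,interpolation=cv2.INTER_CUBIC))
im,K,T=snap("top","t12.png")
cv2.imwrite("pics/t12c.png",cv2.resize(im[95:245,220:420],None,fx=4,fy=4,interpolation=cv2.INTER_CUBIC))
hsv=cv2.cvtColor(im,cv2.COLOR_BGR2HSV)
m=((hsv[...,1]<25)&(hsv[...,2]>150)).astype(np.uint8); m[:, :285]=0;m[:,365:]=0;m[:121]=0;m[225:]=0
m=cv2.morphologyEx(m,cv2.MORPH_CLOSE,np.ones((7,7)))
cs=max(cv2.findContours(m,0,1)[0],key=cv2.contourArea)
r=cv2.minAreaRect(np.array([ray(p[0],K,T,.032)[:2] for p in cs],np.float32));print(r,cv2.boxPoints(r))
E
```

```text
clock 15.575
tool_pos [ 0.5123 -0.265   0.2105]
tool_rot [ 0.9999 -0.004  -0.0117  0.0055]
force [-0.5539  0.6996  0.4564]
width 0.0852
joints [ 0.8334  0.5308 -0.6768  1.9253  0.4528  0.8616 -1.6652]
((0.6571761965751648, 0.008131295442581177), (0.10783125460147858, 0.1409095823764801), 1.6557261943817139) [[ 0.6012474   0.07699884]
 [ 0.60531884 -0.06385191]
 [ 0.713105   -0.06073625]
 [ 0.70903355  0.0801145 ]]
```

View pics/s12c.png

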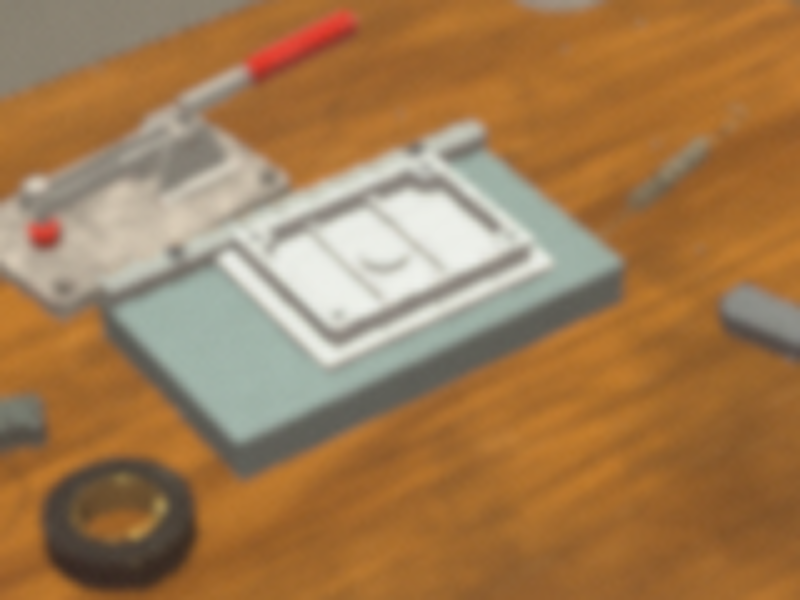

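View pics/t12c.png

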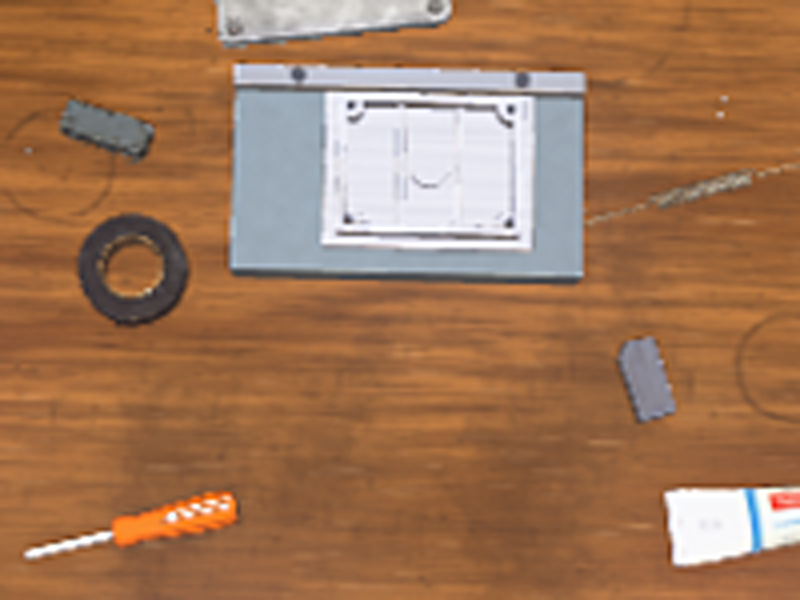

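```bash
python3 - <<'E'
from h import *
im=cv2.imread("pics/t12.png");d=np.load("pics/t12.png.npz");K,T=d["K"],d["T"]
h=cv2.cvtColor(im,cv2.COLOR_BGR2HSV).astype(float);g=im.astype(float)
S=h[...,1]
cv2.imwrite("pics/t12d.png",cv2.resize(im[108:168,272:372],None,fx=8,fy=8,interpolation=cv2.INTER_CUBIC))
def edge(col,a,b,ch,th):
    v=ch[a:b,col]; s=np.sign(v-th); i=np.where(s[1:]*s[:-1]<0)[0]
    return None if len(i)==0 else a+i[-1]+(th-v[i[-1]])/(v[i[-1]+1]-v[i[-1]])
G=g[...,2]
cf=[];bf=[]
for c in range(304,352,4):
    r=edge(c,148,162,G,160)
    if r: cf.append(ray((c,r),K,T,.03)[:2])
for c in range(282,364,4):
    r=edge(c,152,166,g[...,0]-g[...,2],10)
    if r: bf.append(ray((c,r),K,T,.026)[:2])
cf=np.array(cf);bf=np.array(bf)
for n,a in(("coverfront",cf),("bedfront",bf)): p=np.polyfit(a[:,1],a[:,0],1);print(n,p,np.polyval(p,.008),(a[:,0]-np.polyval(p,a[:,1])).std())
for c in(290,300,306,315,325,335,345,350,358): print(c,G[114:124,c].astype(int))
E
```

```text
coverfront [0.00817025 0.61954586] 0.619611218012468 0.0023588579600982125
bedfront [-0.00239663  0.6048551 ] 0.6048359226566414 0.0013232168502003692
290 [192 202 111 101 152 159 157 158 157 155]
300 [194 204 148  95 142 148 145 146 147 149]
306 [195 201 184 104 234 249 218 201 227 237]
315 [197 195 201  91 239 255 132 106 234 239]
325 [197 195 200  98 153 247 164  85 232 240]
335 [195 194 201 135 110 237 229 132 218 239]
345 [194 193 199 181 118 228 246 247 248 221]
350 [ 87  91  94 184 107 236 230 223 224 222]
358 [194 190 193 211 107 123 154 156 155 155]
```

View pics/t12d.png

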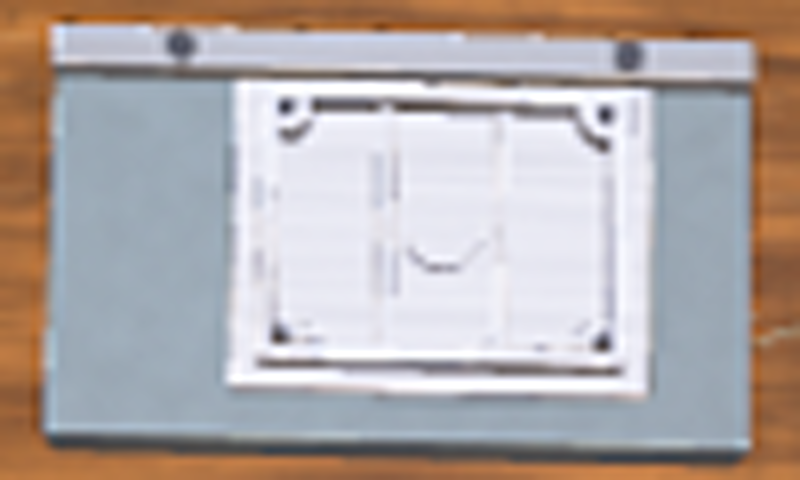

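The front margin measures 14.8 mm against 15 mm nominal when home. The cover is square within about 0.01 rad, and the bystanders show at the same pixels as before. Handing in.

```bash
python3 -c "
from rig import ctrl
print(ctrl.finish_job())"
```

```text
the job is handed in; nothing more can be done
None
```

The cover is turned over, rim up, and sits flat against the rear fence. I handed the job in at about 16 s of the 61 s allowed. I pushed it against the bed's front wall, lifted its near edge by fingertip friction, tipped it over the bed's edge, then pushed it straight back without gripping it.

Last checks before handing in:
- **Against the fence:** the final push met a firm 15 N. The cover's front edge measured 14.8 mm behind the bed's front edge, where 15 mm is fully home.
- **Square:** it is within about 0.01 rad of the bed. That is about as fine as the pixel edges allow, as the fits scattered by 1–2 mm.
- **Other things on the bench:** the spring, tape roll, driver, stone and pad stayed at the same places in the top pictures; the tube is cut off at the edge of that view, but the part that shows had not moved either.
- **Robot clear:** the arm is well clear of the bed, and the measured force is near zero.

Three things did not go cleanly:
- **Force peak:** while the cover stood upright, the fingertips pressed down on its rim with about 80 N, under the 120 N wrist limit. I raised the tool at once to unload it.
- **Joints near their limits:** at the closest reach, joint 6 read 0.1065 against a stated limit of 0.11, so it may have slightly passed that limit unless the stated figure is rounded. Joint 7 read -2.627 against -2.63.
- **Outline check that disagreed:** a first colour-mask outline of the final position came out too large (108 x 141 mm), probably because it took in part of the fence. I used the edge measurement above instead.

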